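# Try the drying box lid, free its bolt if caught, and hold it open

## Robot

A 6-joint arm with a two-finger parallel gripper is mounted at the origin on a cart in front of the work surface, level with it; the furniture and walls round the work are solid. World frame = base frame: x ahead of the robot, y to its left, z up, the work surface at z = 0. Lengths are in mm, angles in rad, forces in N, time in s.
With the tool pointing down it reaches from about 275 to 750 mm from the base axis. Payload 10.2 kg.
Tool frame: the origin (TCP) lies on the centre line of the jaws, within the pads' length; the fingertips stand manip.tip_reach ahead of it and the grasp point (between the pads) is the TCP (manip.tip_reach is the distance from the TCP to the fingertips, in mm); z points along the fingers, y is the direction in which the jaws open and shut (so a half turn about z gives the same grasp; the last joint's range is limited). The gripper opens to 85 mm and grips with 20 to 120 N. Pads are 22 mm wide; open, the fingers measure 114 mm over their backs; the gripper's body (76 mm by 85 mm) begins 54 mm behind the grasp point. The pads swing forward as they close: fully open they stand 13 mm farther back than shut.
Start: joints at [-1.456, 0.313, 1.498, -0, 1.331, -0.223], TCP at [173.979, -495.341, 250.294] pointing down, gripper open.
Joint ranges: [-2.94, 2.94], [-0.97, 2.17], [0.19, 2.56], [-1.23, 4.37], [0.02, 3.11], [-2.88, 2.88]. Speed limits (rad/s): [2.39, 2.39, 3.01, 3.14, 3.14, 3.14].

## Interface

Orientations are given as a unit quaternion [w, x, y, z].
In Python, from rig import manip gives the robot as it stands.
- The arm moves only by the shell command python3 -m crank 'ROWS' [FORCE]. ROWS is JSON, a list of rows, each a list of 3 entries, a list of its own where there are three numbers: the gripper command: -1 is shut, 1 is fully open, values between are in proportion, then the shift along the tool's x, y, z in cm, then the turn about the tool's z in rad. In form: [[claw, [tx, ty, tz], yaw], ...]. A call has 1 to 5 rows; each row is the pose to reach, as a shift and turn from the pose commanded when the call began, along the tool's axes at that moment; what a row does not reach only later rows make up. A row lasts 1/12 s, in which the tool goes at most 41.7 mm and 7.16 degrees, less where a joint would pass 70% of its speed; a pose out of reach is approached as far as the arm can. A call with a gripper value outside its range is refused whole. The fingers move at their own pace and stop on an object; FORCE is the grip in N (left out, the last holds). Time passes only in rows, so rows that repeat a pose let the fingers close. It gives the time, the measured TCP pose, the force and the opening at its end, in the units of the state.
- manip.get_state(): the state, without advancing time (a new reading comes with each control period).
- manip.grab_frame(name): name is "scene" or "top" or "wrist"; returns (picture, depth): 384x512x3 uint8, blue, green, red; 384x512 float32, mm along the optical axis (not along the pixel's ray), 0 where there is no reading.
- manip.camera_info(name): a dict with "fov_y" (degrees; the focal length in pixels is half the picture's height over the tangent of half this angle, whatever the lens; pixels are square), "cx", "cy" (the principal point, pixels), "D" ([k1, k2, p1, p2, k3] as OpenCV has them; the pictures are not rectified), "R" (3x3) and "t" (3): a world point X has camera coordinates R X + t; the wrist camera has in their place "hand_eye" (4x4, takes a point from camera to tool coordinates, whose origin is the TCP and whose axes are the flange's). Camera axes: x right, y down, z forward; pixel columns grow to the right and rows downward; lengths in mm; the calibration is good to about 2 mm. A picture is of the moment at which its call begins: read the wrist's pose just before it. camera_info takes no time and is no camera call.
- manip.close_job(): hands the job in, once; it reports no verdict.
Trained networks look in the newest picture that a camera, given by its name, has taken for a name from the list of things; names that differ only in an ending like _2 or _b are one class to them, and where a whole thing is asked for, a point or a joint stands for the part that bears it (a point fixed in the world has none). Each returns a list of dicts, best first, with "score" (0 to 1); they miss things now and then, are a little off and sometimes report something else, mostly with a low value. They report only what shows in the picture. A call takes as long as a camera call.
- manip.regions_of(camera, query): "mask" (384x512 bool, what is visible of it) and "rect" ([left, top, right, bottom] in pixels, round what is visible of it).
The state is a dict: "clock": time; "q": joint angles; "joint_velocities": joint speeds; "tau": joint torques, N m; "tool_pos": TCP position; "orientation": TCP orientation; "contact_force": force on the tool from outside, world axes, zero at the start; "torque": the same for the moment, N m; "width": finger opening in mm.
Only numpy, scipy, OpenCV 4.12 (cv2) and the standard library are available. Lean on these libraries where they do the work, as an engineer would, in place of code of your own. Each camera call takes 0.05 s, during which the arm holds its last target.

## Task

Take the lid of the wooden drying box by its steel bar and, before touching the bolt, give it a gentle tug upward to feel whether the bolt is caught; never wrench at a caught lid (stay well under 30 N). If it is caught, let the lid down, slide the bolt by its black knob all the way to the right as far as it goes, and take the lid again; if it is not caught, leave the bolt where it is. Raise the lid about half way (some 45 degrees) and finish while holding it there by the bar, without letting go and without disturbing the things lying round the box.

Things in the scene. Friction and masses are not known exactly. Their poses are not given: they have to be found in the camera images.
- drying_box: wooden drying box 200 (its x) x 320 (its y) x 100 mm high, fixed to the table, with dough figures inside; origin at the centre of its underside; its x axis points away from the robot side (front is -x), y to its left, z up. The lid's hinge axis runs along the box's y through box point (100, 0, 100) mm, at the far rim. The front ledge, bolt and keeper reach out to x = -131 mm and up to z = 111 mm; only the knob and the bar stand higher.
- lid: the lid: a clear panel in a wooden frame, 200 x 320 x 8 mm, about 0.25 to 0.5 kg, lying on the rim, its top at 108 mm above the box's underside. Origin on the hinge axis at the middle of the far rim; axes as the box's when shut. It falls shut when let go. A dark steel keeper hood (30 x 32 mm) at its front edge, right of the middle (box y -50 to -18 mm), hides the bolt's nose, so one cannot see whether the bolt is caught in it.
- lid_angle (a joint): opening angle of the lid in rad: 0 shut, grows as the front edge rises, 1.6 fully open. A caught lid has about 5 mm (0.023 rad) of play at the front, then stops firmly; a free lid just comes up, needing 1 to 3 N at the bar.
- lid_bar (a point): middle of the lid's round steel bar handle, 12 mm thick, 100 mm long, parallel to the hinge (box y). When shut it is at box point (-83, 40, 148) mm: 183 mm in front of the hinge axis and 48 mm above it; 34 mm are clear between bar and lid top. Its two posts stand 50 mm either side of this point. Pinched across by fingers closing along the box's x, from straight above, the bar can turn between the pads as the lid swings, so the gripper can stay vertical.
- bolt: flat steel slide bolt, 92 mm long, 14 x 12 mm, lying along the box's y on the front ledge; origin in the bar's middle height under the knob; it lies at box x -114, z 94 mm.
- bolt_slide (a joint): travel of the bolt in m toward the box's right (-y), away from the keeper: 0 fully thrown, 0.032 fully drawn against its stop. It starts somewhere between 0 and 0.019 and may or may not be caught in the keeper: only a tug on the lid tells. It stays where it is left (about 1.5 N of friction).
- bolt_knob (a point): top of the bolt's round upright black knob, 14 mm diameter, its black grip 36 mm high (box z 110 to 146 mm) and this point on its axis at box z 146 mm, box x -114 mm; box y = -75 mm minus the bolt's travel. It moves with the bolt. The bolt's guides on either side reach box z 105 mm.
- rolling_pin: loose wooden rolling pin, 30 mm thick, about 270 mm long, lying to the right of the box; bystander. Origin at the centre of its underside.
- cutter_large: loose metal dough cutter, 58x56x23 mm, on the table to the right; bystander. Origin at the centre of its underside.
- dough_ball: loose pink dough ball, 51x54x38 mm, at the left; bystander. Origin at the centre of its underside.
- comb: loose wooden comb, 77x114x8 mm, flat on the table at the front left; bystander. Origin at the centre of its underside.

How it is judged (in metres and radians):
On the way, in this order (a step that is already met when the one before it is completed fails the run):
1. the lid is tugged while the bolt is still where it started (within 4 mm): either the lid comes up by more than 0.1 rad, or the keeper pulls on the caught bolt with more than 1 N (distance of bolt_knob from where it was at the start of the episode below 0.004 m and (value of joint lid_angle above 0.1 rad or contact force between bolt and lid above 1 N)), for 0.03 s.
2. the lid is raised past 0.55 rad (value of joint lid_angle above 0.55 rad), for 0.2 s.
At the end, for the whole second after the job is handed in: The lid stands still at 0.58 to 1.0 rad (33 to 57 degrees), held by the fingers (more than 0.5 N on the lid). A bolt that was not caught is within 4 mm of where it started; a bolt that was caught (which means more than 19 mm to go to its stop) is drawn to within 2.5 mm of its stop (value of joint lid_angle between 0.58 and 1 rad and velocity of joint lid_angle between -0.08 and 0.08 rad/s and contact force between the fingers and lid above 0.5 N and (distance of bolt_knob from where it was at the start of the episode below 0.004 m or (value of joint bolt_slide above 0.0295 m and distance of bolt_knob from where it was at the start of the episode above 0.019 m))); the arm keeps its last pose, push and grip.
It fails at once if the caught lid is wrenched: keeper and bolt press on one another with more than 30 N (contact force between bolt and lid above 30 N).
It fails at once if a bystander is moved by more than 25 mm (distance of any of rolling_pin, cutter_large, dough_ball, comb from where it was at the start of the episode above 0.025 m).
It also fails if it takes over 54 s, if anything falls off the work surface, if the arm or the gripper's body presses on something with over 40 N, if the wrist force passes 120 N, or if a joint passes its speed limit or range.

## Working session

There is one attempt and no reset: what is moved stays moved. The work goes in short steps, Python scripts to look and compute and a shell command to move; the robot and the scene stay as the last step left them, time stands still between calls to the robot, and variables do not carry over. Pictures are saved under pics/ and viewed, and the job is handed in when it is done.

```bash
mkdir -p pics; ls; python3 - <<'E'
from rig import manip
import cv2
s=manip.get_state();print(s, manip.tip_reach)
for n in ("scene","top","wrist"):
    im,d=manip.grab_frame(n);cv2.imwrite(f"pics/a_{n}.png",im)
    print(n,manip.camera_info(n))
E
```

```text
pics
{'clock': 0.0, 'q': array([-1.45640229e+00,  3.13441102e-01,  1.49846403e+00,  1.46471124e-05,
        1.33102667e+00, -2.23407295e-01]), 'joint_velocities': array([-5.58580387e-04, -7.66820106e-04, -6.50500714e-05, -3.60801232e-04,
       -1.38022766e-03, -1.33437909e-03]), 'tau': array([-2.33229643e-03, -4.12277842e+01, -2.59742868e+01, -3.88868166e-04,
        4.24744299e-03,  1.26949135e-05]), 'tool_pos': array([ 173.95114951, -495.08092861,  249.72948142]), 'orientation': array([-6.68191314e-04,  9.85770232e-01,  1.68097002e-01,  4.35804305e-05]), 'contact_force': array([-1.01859777, -0.80417818, -0.68714263]), 'torque': array([-0.04426942,  0.01683618,  0.04358403]), 'width': 85.28607235100438} 19.0
scene {'fov_y': 55.66260043988138, 'cx': 251.74612331511872, 'cy': 190.97151152560926, 'D': array([-0.10272424,  0.        ,  0.        ,  0.        ,  0.        ]), 'R': array([[ 0.9086961 , -0.4168511 ,  0.02250682],
       [-0.19573115, -0.47305582, -0.85901543],
       [ 0.36872851,  0.77617868, -0.51145472]]), 't': array([-522.10356475,  181.38331838, 1131.88770673])}
top 
[... 184 characters left out ...]
99983974,  0.01292839],
       [-0.98393841, -0.01448741, -0.17791943],
       [ 0.17807821, -0.01051742, -0.98396013]]), 't': array([ -80.62828879,  547.16512735, 1356.22548789])}
wrist {'fov_y': 58.07857497368364, 'cx': 249.82096369835267, 'cy': 190.06859800867696, 'D': array([-0.05725462,  0.        ,  0.        ,  0.        ,  0.        ]), 'hand_eye': array([[ 1.66808403e-04, -9.55932480e-01, -2.93586557e-01,
         7.53999703e+01],
       [ 9.99999892e-01,  2.86888862e-04, -3.65949984e-04,
        -8.85020930e-01],
       [ 4.34050188e-04, -2.93586464e-01,  9.55932424e-01,
        -1.24068919e+02],
       [ 0.00000000e+00,  0.00000000e+00,  0.00000000e+00,
         1.00000000e+00]])}
```

View pics/a_scene.png

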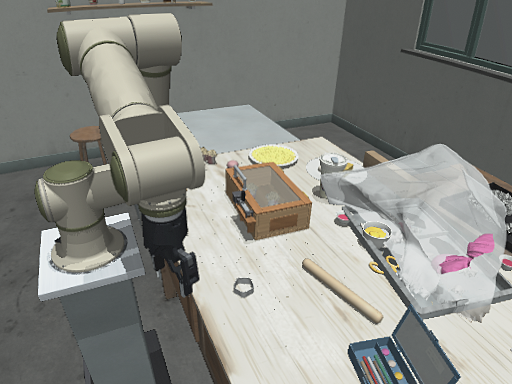

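View pics/a_top.png

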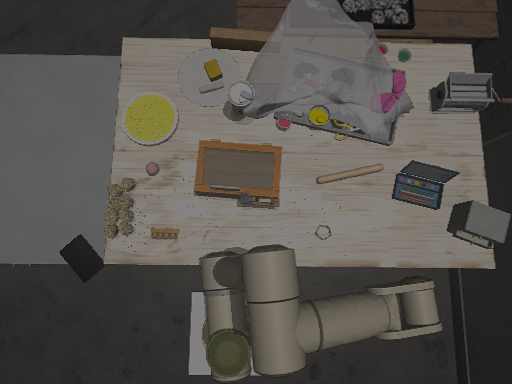

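```bash
cat > h.py <<'E'
from rig import manip
import numpy as np, cv2
from scipy.spatial.transform import Rotation as Rn
def K(ci):
    f=192/np.tan(np.radians(ci['fov_y']/2)); return np.array([[f,0,ci['cx']],[0,f,ci['cy']],[0,0,1]])
def cam(name,st=None):
    ci=manip.camera_info(name)
    if name!='wrist': return K(ci),ci['D'],np.array(ci['R']),np.array(ci['t'])
    q=st['orientation'];R=Rn.from_quat([q[1],q[2],q[3],q[0]]).as_matrix()
    T=np.eye(4);T[:3,:3]=R;T[:3,3]=st['tool_pos'];M=np.linalg.inv(T@ci['hand_eye'])
    return K(ci),ci['D'],M[:3,:3],M[:3,3]
def world(c,uv,d):
    k,D,R,t=c; uv=np.array(uv,float).reshape(-1,1,2)
    n=cv2.undistortPoints(uv,k,D).reshape(-1,2); d=np.array(d,float).reshape(-1,1)
    return (np.hstack([n,np.ones((len(n),1))])*d - t)@R
def proj(c,X):
    k,D,R,t=c
    return cv2.projectPoints(np.array(X,float).reshape(-1,1,3),cv2.Rodrigues(R)[0],t,k,D)[0].reshape(-1,2)
def maskpts(c,m,d):
    v,u=np.nonzero(m&(d>0)); return world(c,np.c_[u,v],d[v,u])
def boxX(o,yaw,p):
    c,s=np.cos(yaw),np.sin(yaw); p=np.array(p,float).reshape(-1,3)
    return p@np.array([[c,s,0],[-s,c,0],[0,0,1]])+np.array([o[0],o[1],0])
E
python3 - <<'E'
from h import *
for n in ("scene","top"):
    im,d=manip.grab_frame(n);c=cam(n)
    for q in ("drying_box","lid","bolt_knob","lid_bar","rolling_pin","cutter_large","comb","dough_ball"):
        for r in manip.regions_of(n,q)[:2]:
            P=maskpts(c,r['mask'],d)
            print(n,q,round(r['score'],2),np.round(r['rect']),r['mask'].sum(),np.percentile(P,[2,50,98],axis=0).round().tolist() if len(P) else None)
print(manip.get_state()['clock'])
E
```

```text
scene drying_box 0.73 [226. 159. 313. 241.] 4831 [[485.0, -181.0, 8.0], [589.0, -106.0, 107.0], [708.0, 134.0, 134.0]]
scene lid 0.76 [225. 162. 314. 215.] 2830 [[497.0, -176.0, 99.0], [609.0, -42.0, 109.0], [714.0, 136.0, 149.0]]
scene lid_bar 0.89 [225. 162. 312. 215.] 2713 [[498.0, -175.0, 104.0], [608.0, -43.0, 109.0], [710.0, 130.0, 150.0]]
scene rolling_pin 0.6 [303. 259. 383. 324.] 1065 [[585.0, -604.0, 1.0], [621.0, -484.0, 26.0], [655.0, -344.0, 32.0]]
scene rolling_pin 0.19 [223. 163. 311. 240.] 4817 [[485.0, -181.0, 7.0], [590.0, -109.0, 107.0], [708.0, 132.0, 132.0]]
scene cutter_large 0.66 [233. 277. 254. 296.] 224 [[358.0, -383.0, 2.0], [388.0, -359.0, 12.0], [410.0, -327.0, 24.0]]
scene comb 0.32 [226. 161. 241. 167.] 50 [[606.0, 306.0, 15.0], [620.0, 325.0, 32.0], [647.0, 343.0, 44.0]]
scene dough_ball 0.67 [227. 164. 312. 239.] 4798 [[485.0, -181.0, 8.0], [589.0, -107.0, 107.0], [708.0, 132.0, 132.0]]
top drying_box 0.78 [191. 136. 286. 210.] 4878 [[488.0, -168.0, 40.0], [603.0, -21.0, 106.0], [715.0, 138.0, 146.0]]
top drying_box 0.28 [196. 140. 280. 205.] 4383 [[511.0, -166.0, 100.0], [613.0, -17.0, 107.0], [713.0, 138.0, 149.0]]
top lid 0.95 [199. 144. 283. 204.] 4323 [[512.0, -166.0, 100.0], [612.0, -18.0, 107.0], [712.0, 137.0, 149.0]]
top bolt_knob 0.44 [255. 197. 267. 201.] 41 [[491.0, -132.0, 95.0], [495.0, -99.0, 102.0], [503.0, -79.0, 147.0]]
top lid_bar 0.6 [196. 143. 283. 204.] 4488 [[510.0, -170.0, 90.0], [612.0, -17.0, 107.0], [714.0, 140.0, 149.0]]
top rolling_pin 0.77 [317. 167. 383. 186.] 478 [[585.0, -593.0, 16.0], [621.0, -464.0, 27.0], [658.0, -337.0, 34.0]]
top comb 0.48 [149. 229. 178. 239.] 208 [[352.0, 225.0, -2.0], [375.0, 274.0, 7.0], [388.0, 322.0, 13.0]]
top dough_ball 0.54 [146. 164. 162. 173.] 133 [[607.0, 313.0, 17.0], [628.0, 334.0, 31.0], [655.0, 360.0, 41.0]]
1.05
```

```bash
python3 - <<'E'
from h import *
from scipy.optimize import least_squares
for n in ("top","scene"):
    im,d=manip.grab_frame(n);c=cam(n)
    m=manip.regions_of(n,"lid")[0]['mask']
    P=maskpts(c,m,d); L=P[(P[:,2]>95)&(P[:,2]<117)]
    r=cv2.minAreaRect(L[:,:2].astype(np.float32)); print(n,r)
    B=P[P[:,2]>140]; print(len(B),B.mean(0),np.percentile(B,[2,98],axis=0)); 
    if len(B)>5:
        v=np.linalg.svd(B[:,:2]-B[:,:2].mean(0))[2][0]; print(np.degrees(np.arctan2(v[1],v[0])))
    im=cv2.resize(im[130:220,180:300],None,fx=6,fy=6,interpolation=cv2.INTER_CUBIC) if n=="top" else cv2.resize(im[150:250,210:330],None,fx=6,fy=6,interpolation=cv2.INTER_CUBIC)
    cv2.imwrite(f"pics/b_{n}.png",im)
E
```

```text
top ((600.8324584960938, -13.916641235351562), (320.5496520996094, 232.99415588378906), 86.11492919921875)
97 [535.01110476  28.09784751 152.51497344] [[527.56001804 -23.59000216 146.10961608]
 [541.86167474  81.67471053 158.38589179]]
-93.31223385705978
scene ((600.7220458984375, -15.88519287109375), (325.3766784667969, 231.7699737548828), 85.97184753417969)
67 [533.49546542  17.49811094 153.24067446] [[527.70540814 -27.08438258 142.9708914 ]
 [541.34360538  74.3067966  158.0189856 ]]
-93.40066104122727
```

View pics/b_top.png

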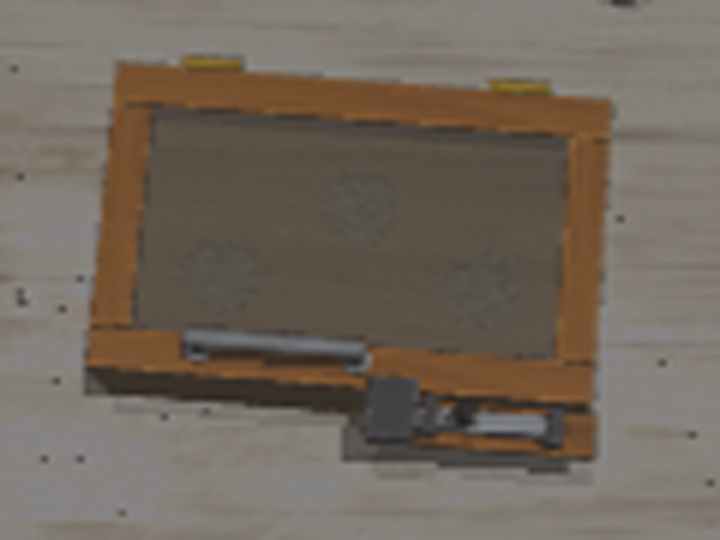

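```bash
cat > go.py <<'E'
import sys
from h import *
# usage: go.py x y z yangle_deg  -> total shift in tool axes (cm) and yaw
st=manip.get_state();q=st['orientation'];R=Rn.from_quat([q[1],q[2],q[3],q[0]]).as_matrix()
t=np.array([float(v) for v in sys.argv[1:4]]); ya=float(sys.argv[4])
cur=np.degrees(np.arctan2(R[1,1],R[0,1]))
dy=(ya-cur+180)%360-180
print('clock',round(st['clock'],2),'pos',st['tool_pos'].round(1),'yang',round(cur,2),'F',st['contact_force'].round(2),'w',round(st['width'],1),'zaxis',R[:,2].round(3))
print('shift cm',(R.T@(t-st['tool_pos'])/10).round(2),'yaw',round(-np.radians(dy),3))
E
python3 -m crank '[[1,[3.3,-2.4,0],-0.12],[1,[6.5,-4.8,0],-0.24],[1,[9.8,-7.1,0],-0.36],[1,[13,-9.5,0],-0.48],[1,[16.2,-11.8,0],-0.6]]'
python3 go.py 534 28 250 -3.9
```

```text
clock: 1.67
tool_pos: [288.3, -328.6, 250.4]
orientation: [0.0, 0.891, 0.454, 0.0]
contact_force: [1.0, -0.0, 0.6]
width: 85.1
clock 1.67 pos [ 288.3 -328.6  250.4] yang -35.96 F [ 0.99 -0.03  0.58] w 85.1 zaxis [ 0. -0. -1.]
shift cm [ 4.329e+01 -1.050e+00  3.000e-02] yaw -0.56
```

```bash

python3 -m crank '[[1,[4,0,0],-0.12],[1,[8,-0.2,0],-0.24],[1,[12,-0.3,0],-0.36],[1,[16,-0.4,0],-0.48],[1,[20,-0.5,0],-0.56]]'
python3 go.py 534 28 250 -3.9
```

```text
clock: 2.08
tool_pos: [402.7, -164.3, 250.6]
orientation: [0.0, 0.73, 0.683, 0.0]
contact_force: [-0.2, -0.5, -0.3]
width: 85.5
clock 2.08 pos [ 402.7 -164.3  250.6] yang -3.85 F [-0.19 -0.47 -0.27] w 85.5 zaxis [ 0.001 -0.    -1.   ]
shift cm [20.07 11.81  0.06] yaw 0.001
```

```bash

python3 -m crank '[[1,[3.4,2.0,0],0],[1,[6.8,4.0,0],0],[1,[10.2,6.0,0],0],[1,[13.6,8.0,0],0],[1,[17,10,0],0]]'
python3 -m crank '[[1,[3,1.8,0],0],[1,[3,1.8,0],0],[1,[3,1.8,0],0]]'
python3 go.py 534 28 250 -3.9
python3 - <<'E'
from h import *
st=manip.get_state(); im,d=manip.grab_frame("wrist"); c=cam("wrist",st)
cv2.imwrite("pics/c_wrist.png",im); np.savez("c.npz",im=im,d=d,pos=st['tool_pos'],q=st['orientation'])
for q in ("lid","bolt_knob","lid_bar","bolt"):
  for r in manip.regions_of("wrist",q)[:1]:
    P=maskpts(c,r['mask'],d); print(q,r['score'],r['rect'],np.percentile(P,[2,50,98],axis=0).round(1).tolist())
    if q=="lid":
      B=P[P[:,2]>140]; print(len(B),B.mean(0),np.percentile(B,[0,2,98,100],axis=0).round(1).tolist())
P=maskpts(c,d>0,d)
B=P[(P[:,2]>140)&(P[:,2]<160)]
v,u=np.nonzero(d>0); s=(P[:,2]>140)&(P[:,2]<165)
m=np.zeros(d.shape,np.uint8); m[v[s],u[s]]=1
n,l,stt,ce=cv2.connectedComponentsWithStats(m)
for i in range(1,n):
  if stt[i,4]>30:
    Q=maskpts(c,l==i,d); print(stt[i],Q.mean(0).round(1),Q.min(0).round(1),Q.max(0).round(1))
E
```

```text
clock: 2.5
tool_pos: [514.9, -1.8, 250.4]
orientation: [0.0, 0.732, 0.681, 0.0]
contact_force: [0.2, -1.0, 0.4]
width: 85.4
clock: 2.75
tool_pos: [534.5, 25.9, 249.8]
orientation: [-0.0, 0.732, 0.682, -0.0]
contact_force: [-0.7, 0.5, 0.0]
width: 85.4
clock 2.75 pos [534.5  25.9 249.8] yang -4.03 F [-0.67  0.48  0.01] w 85.4 zaxis [-0.001 -0.    -1.   ]
shift cm [ 0.2  -0.07 -0.02] yaw -0.002
lid 0.77 [192.4, 15.3, 502.2, 373.1] [[511.0, -140.2, 104.6], [606.8, 36.9, 106.5], [716.1, 141.4, 153.4]]
2820 [538.68527218  34.73442179 158.58209594] [[527.8, -23.7, 147.6], [529.6, -19.3, 149.7], [577.3, 83.3, 276.9], [591.6, 86.0, 315.8]]
bolt_knob 0.92 [207.0, 289.9, 230.6, 350.7] [[490.9, -140.5, 94.8], [500.0, -84.3, 115.9], [505.4, -76.7, 146.8]]
lid_bar 0.92 [192.8, 13.4, 501.5, 371.7] [[511.5, -139.9, 104.6], [606.8, 37.0, 106.5], [715.4, 141.2, 153.2]]
bolt 0.86 [207.3, 290.4, 229.0, 351.0] [[490.8, -141.1, 94.8], [500.0, -84.2, 115.5], [505.4, -75.6, 146.8]]
[ 243  110   19  157 2695] [537.   34.9 153.2] [527.8 -23.7 147.6] [545.6  86.  156.5]
[207 323  18  18 248] [499.1 -85.1 145. ] [491.8 -93.1 140. ] [505.8 -79.9 147.7]
```

View pics/c_wrist.png

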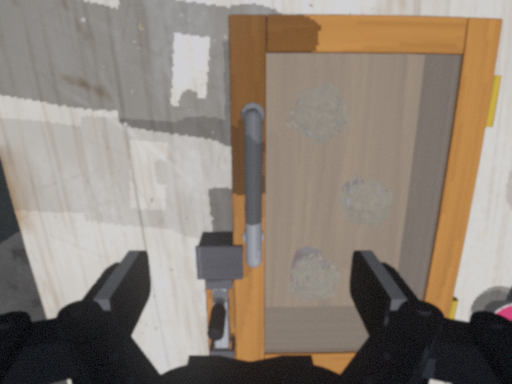

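```bash
python3 - <<'E'
from h import *
z=np.load("c.npz"); st=dict(tool_pos=z['pos'],orientation=z['q']); c=cam("wrist",st); d=z['d']
P=maskpts(c,d>0,d); s=(P[:,2]>150)&(P[:,2]<157)&(abs(P[:,0]-537)<12)&(P[:,1]>-30)&(P[:,1]<90); B=P[s]
f=np.polyfit(B[:,1],B[:,0],1); print(f,np.polyval(f,33),np.degrees(np.arctan(f[0])))
E
python3 go.py 537 33 148 -3.9
```

```text
[6.43134321e-02 5.34771904e+02] 536.8942472156957 3.67982029809709
clock 3.0 pos [533.9  23.7 250.5] yang -4.27 F [-0.39  0.26  0.65] w 85.5 zaxis [ 0. -0. -1.]
shift cm [ 0.95  0.23 10.25] yaw -0.007
```

```bash

python3 -m crank '[[1,[0.5,0.2,3],0],[1,[0.8,0.2,6],0],[1,[0.8,0.2,8],0],[1,[0.8,0.2,8],0]]'
python3 go.py 537 33 148 -3.9
python3 - <<'E'
from h import *
for i in range(3):
  st=manip.get_state(); print(st['tool_pos'],st['clock'])
  im,d=manip.grab_frame("wrist"); 
cv2.imwrite("pics/d_wrist.png",im)
E
```

```text
clock: 3.33
tool_pos: [534.8, 32.1, 166.7]
orientation: [-0.003, 0.733, 0.68, -0.002]
contact_force: [-0.1, -0.6, -0.4]
width: 85.2
clock 3.33 pos [534.8  32.1 166.7] yang -4.25 F [-0.1  -0.63 -0.41] w 85.2 zaxis [-0.007  0.001 -1.   ]
shift cm [0.1  0.22 1.87] yaw -0.006
[534.84058237  32.12730992 166.73462338] 3.3333
[535.97875023  32.00217726 169.32147348] 3.3833
[536.94078718  31.93375927 171.03941849] 3.4333
```

View pics/d_wrist.png

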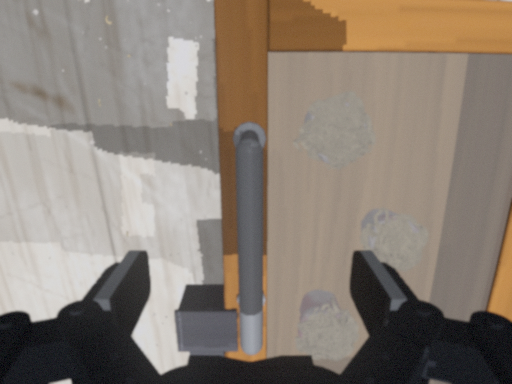

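```bash

python3 -m crank '[[1,[0.1,0,1.2],0],[1,[0.1,0,2.2],0],[1,[0.1,0,2.2],0],[1,[0.1,0,2.2],0]]'
python3 go.py 537 33 148 -3.9
python3 -m crank '[[0,[0,0,0],0],[-0.5,[0,0,0],0],[-1,[0,0,0],0],[-1,[0,0,0],0],[-1,[0,0,0],0]]' 30
python3 -m crank '[[-1,[0,0,0],0],[-1,[0,0,0],0],[-1,[0,0,0],0],[-1,[0,0,0],0],[-1,[0,0,0],0]]'
python3 go.py 537 33 148 -3.9
```

```text
clock: 3.82
tool_pos: [537.0, 33.4, 148.8]
orientation: [0.0, 0.733, 0.681, 0.0]
contact_force: [0.2, -0.3, 1.4]
width: 85.4
clock 3.82 pos [537.   33.4 148.8] yang -4.19 F [ 0.16 -0.3   1.4 ] w 85.4 zaxis [ 0. -0. -1.]
shift cm [-0.04 -0.    0.08] yaw -0.005
clock: 4.23
tool_pos: [537.0, 33.6, 148.5]
orientation: [0.0, 0.732, 0.681, 0.0]
contact_force: [0.6, -0.4, -0.1]
width: 25.7
clock: 4.65
tool_pos: [537.1, 33.6, 148.5]
orientation: [0.0, 0.732, 0.681, 0.0]
contact_force: [0.5, -0.4, 1.7]
width: 10.8
clock 4.65 pos [537.1  33.6 148.5] yang -4.18 F [ 0.48 -0.37  1.71] w 10.8 zaxis [ 0.001 -0.    -1.   ]
shift cm [-0.06 -0.01  0.05] yaw -0.005
```

```bash

for i in 1; do python3 -m crank '[[-1,[0,0,-0.1],0],[-1,[0,0,-0.2],0],[-1,[0,0,-0.2],0]]'; done
python3 -m crank '[[-1,[0,0,-0.1],0],[-1,[0,0,-0.2],0],[-1,[0,0,-0.2],0]]'
```

```text
clock: 4.9
tool_pos: [537.5, 33.6, 150.2]
orientation: [0.001, 0.732, 0.681, 0.001]
contact_force: [6.2, 0.1, -3.7]
width: 10.7
clock: 5.15
tool_pos: [538.0, 33.5, 152.3]
orientation: [0.001, 0.733, 0.681, 0.001]
contact_force: [8.9, 0.4, -5.6]
width: 11.1
```

```bash

python3 -m crank '[[-1,[0,0.1,-0.05],0],[-1,[0,0.15,-0.1],0],[-1,[0,0.15,-0.1],0]]'
python3 -m crank '[[-1,[0,0.05,-0.05],0],[-1,[0,0.08,-0.1],0],[-1,[0,0.08,-0.1],0]]'
```

```text
clock: 5.4
tool_pos: [538.2, 33.5, 152.8]
orientation: [-0.0, 0.732, 0.681, -0.0]
contact_force: [3.6, 0.3, -5.6]
width: 10.8
clock: 5.65
tool_pos: [538.3, 33.5, 153.1]
orientation: [-0.001, 0.732, 0.681, -0.001]
contact_force: [1.4, 0.1, -13.6]
width: 10.5
```

```bash

python3 -m crank '[[-1,[0,0,-0.03],0],[-1,[0,0,-0.03],0],[-1,[0,0,-0.03],0]]'
python3 - <<'E'
from h import *
im,d=manip.grab_frame("scene"); cv2.imwrite("pics/e.png",cv2.resize(im[130:250,190:340],None,fx=5,fy=5))
print(manip.get_state()['contact_force'])
E
```

```text
clock: 5.9
tool_pos: [538.4, 33.5, 153.4]
orientation: [-0.001, 0.732, 0.681, -0.001]
contact_force: [1.1, 0.0, -22.0]
width: 11.0
[  0.91155622  -1.14644945 -22.51473134]
```

View pics/e.png

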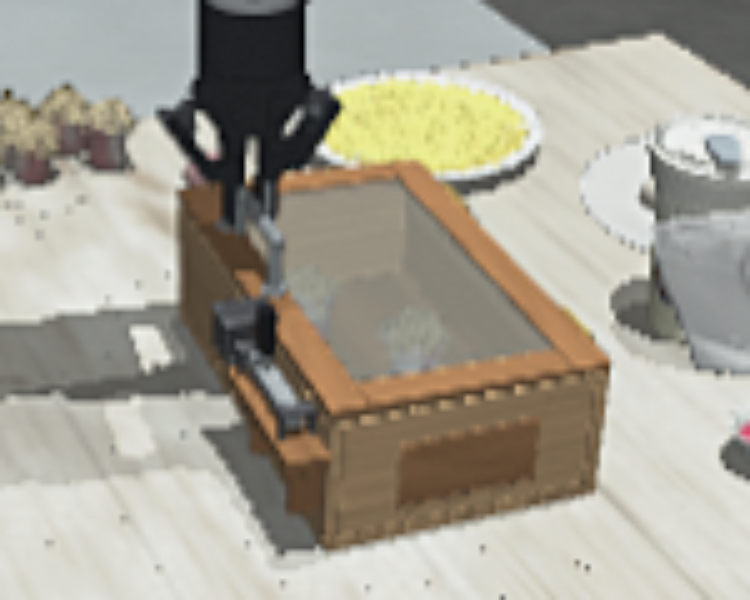

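Firm stop (22 N) after about 5 mm: the bolt is caught. I'll let the lid down, release it, and go to the knob.

```bash

python3 -m crank '[[-1,[0,-0.08,0.25],0],[-1,[0,-0.15,0.5],0],[-1,[0,-0.23,0.7],0],[-1,[0,-0.23,0.7],0]]'
python3 -m crank '[[0,[0,0,0],0],[1,[0,0,0],0],[1,[0,0,0],0],[1,[0,0,0],0],[1,[0,0,0],0]]'
python3 -m crank '[[1,[0,0,0],0],[1,[0,0,-3],0],[1,[0,0,-6],0],[1,[0,0,-6],0]]'
python3 go.py 499 -87 220 -3.9
```

```text
clock: 6.28
tool_pos: [537.2, 33.6, 148.8]
orientation: [0.001, 0.732, 0.681, 0.001]
contact_force: [-5.5, 0.0, -1.8]
width: 10.9
clock: 6.7
tool_pos: [537.3, 33.5, 147.9]
orientation: [0.0, 0.732, 0.681, 0.0]
contact_force: [-0.2, 1.1, 0.3]
width: 70.8
clock: 7.03
tool_pos: [539.0, 33.3, 213.0]
orientation: [0.004, 0.732, 0.681, 0.003]
contact_force: [-0.1, -0.1, 0.9]
width: 85.7
clock 7.03 pos [539.   33.3 213. ] yang -4.18 F [-0.14 -0.11  0.87] w 85.7 zaxis [ 0.009 -0.001 -1.   ]
shift cm [-12.29  -3.1   -0.72] yaw -0.005
```

```bash

python3 -m crank '[[0.2,[-3.5,-1,0],0],[0.2,[-7,-2,0],0],[0.2,[-10,-3,0],0],[0.2,[-12.1,-3.7,0],0],[0.2,[-12.1,-3.7,0],0]]'
python3 -m crank '[[0.2,[0,0,0],0],[0.2,[0,0,0],0]]'
python3 - <<'E'
from h import *
st=manip.get_state(); im,d=manip.grab_frame("wrist"); c=cam("wrist",st)
cv2.imwrite("pics/f_wrist.png",im)
for r in manip.regions_of("wrist","bolt_knob")[:1]:
  P=maskpts(c,r['mask'],d); Q=P[P[:,2]>143]; print(r['score'],r['rect'],len(Q),Q.mean(0),Q.min(0),Q.max(0))
E
python3 go.py 499 -87 139 -3.9
```

```text
clock: 7.45
tool_pos: [490.1, -87.4, 207.5]
orientation: [0.0, 0.734, 0.68, -0.0]
contact_force: [0.2, 0.1, -0.3]
width: 51.3
clock: 7.62
tool_pos: [491.4, -84.0, 207.5]
orientation: [-0.0, 0.732, 0.681, 0.0]
contact_force: [0.1, -0.2, 0.0]
width: 51.2
clock 7.72 pos [491.5 -83.6 207.5] yang -4.11 F [-0.25 -1.11 -0.19] w 51.0 zaxis [ 0.  0. -1.]
shift cm [-0.29  0.78  6.85] yaw -0.004
```

View pics/f_wrist.png

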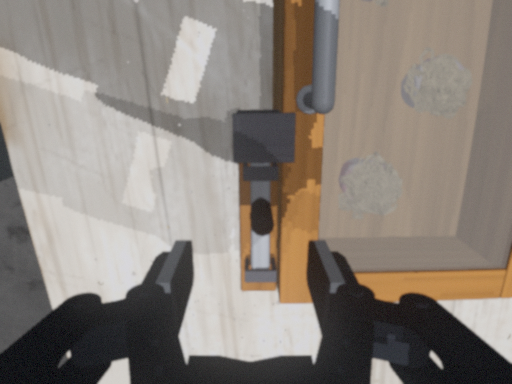

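```bash

python3 - <<'E'
from h import *
st=manip.get_state(); im,d=manip.grab_frame("wrist"); c=cam("wrist",st)
P=maskpts(c,d>0,d); s=(P[:,2]>138)&(P[:,2]<150)&(abs(P[:,0]-499)<25)&(abs(P[:,1]+87)<30); Q=P[s]
print(len(Q),np.median(Q,0),Q.min(0),Q.max(0)); T=Q[Q[:,2]>144.5]; print(len(T),T.mean(0),T.min(0),T.max(0))
E
python3 go.py 499 -87 139 -3.9
```

```text
475 [498.17996959 -85.64532574 145.87102902] [491.35441327 -93.76805952 138.20252646] [505.03666411 -80.39896828 148.03064053]
358 [498.27886537 -86.99087945 146.17037399] [491.85284733 -93.76805952 144.5075638 ] [504.76684648 -80.80614259 148.03064053]
clock 7.77 pos [491.5 -83.6 207.5] yang -4.11 F [-0.36 -0.45 -0.38] w 51.4 zaxis [ 0.  0. -1.]
shift cm [-0.28  0.78  6.85] yaw -0.004
```

```bash

python3 -m crank '[[0.2,[-0.2,0.5,1],0],[0.2,[-0.3,0.72,3.5],0],[0.2,[-0.3,0.72,5.5],0],[0.2,[-0.3,0.72,6.8],0],[0.2,[-0.3,0.72,6.8],0]]'
python3 -m crank '[[0.2,[0,0,0],0],[-0.5,[0,0,0],0],[-1,[0,0,0],0],[-1,[0,0,0],0],[-1,[0,0,0],0]]' 30
python3 -m crank '[[-1,[0,0,0],0],[-1,[0,0,0],0]]'
python3 go.py 499 -87 139 -3.9
python3 - <<'E'
from h import *
im,d=manip.grab_frame("wrist"); cv2.imwrite("pics/g.png",im)
E
```

```text
clock: 8.18
tool_pos: [497.1, -87.1, 136.4]
orientation: [-0.003, 0.732, 0.681, -0.001]
contact_force: [-0.8, -0.5, -0.1]
width: 51.0
clock: 8.6
tool_pos: [498.4, -88.0, 140.4]
orientation: [0.0, 0.732, 0.681, 0.0]
contact_force: [-1.5, 0.6, 4.9]
width: 12.7
clock: 8.77
tool_pos: [498.4, -88.0, 140.4]
orientation: [0.001, 0.732, 0.681, 0.0]
contact_force: [-2.0, 0.6, 6.9]
width: 12.6
clock 8.77 pos [498.4 -88.  140.4] yang -4.18 F [-1.99  0.62  6.88] w 12.6 zaxis [ 0.001 -0.    -1.   ]
shift cm [0.1  0.05 0.14] yaw -0.005
```

View pics/g.png

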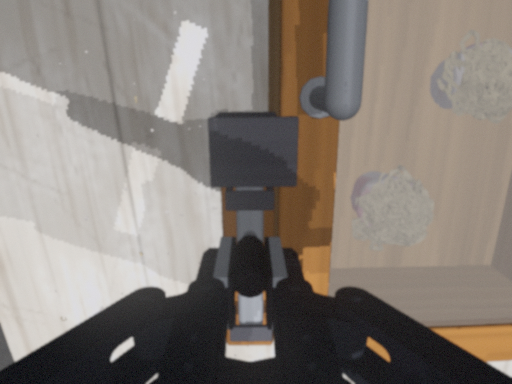

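```bash

python3 -m crank '[[-1,[-0.4,0,0],0],[-1,[-0.8,0,0],0],[-1,[-1.2,0,0],0],[-1,[-1.6,0,0],0],[-1,[-1.6,0,0],0]]'
python3 -m crank '[[-1,[-0.2,0,0],0],[-1,[-0.4,0,0],0],[-1,[-0.4,0,0],0],[-1,[-0.4,0,0],0]]'
python3 go.py 499 -87 139 -3.9
```

```text
clock: 9.23
tool_pos: [497.3, -104.5, 140.4]
orientation: [0.001, 0.733, 0.681, 0.0]
contact_force: [-2.0, -0.8, 5.4]
width: 12.9
clock: 9.57
tool_pos: [497.0, -108.2, 140.4]
orientation: [0.001, 0.732, 0.681, 0.0]
contact_force: [-1.1, -0.8, 4.6]
width: 12.6
clock 9.57 pos [ 497.  -108.2  140.4] yang -4.18 F [-1.14 -0.79  4.57] w 12.6 zaxis [ 0.001 -0.001 -1.   ]
shift cm [2.13 0.04 0.14] yaw -0.005
```

```bash

for i in 1 2 3; do python3 -m crank '[[-1,[-0.1,0,0],0],[-1,[-0.2,0,0],0],[-1,[-0.2,0,0],0],[-1,[-0.2,0,0],0]]' | egrep 'tool_pos|force|width'; done
python3 - <<'E'
from h import *
im,d=manip.grab_frame("wrist"); cv2.imwrite("pics/h.png",im)
E
```

```text
tool_pos: [496.9, -110.0, 140.4]
contact_force: [-0.5, 0.5, 5.1]
width: 12.8
tool_pos: [496.8, -112.0, 140.4]
contact_force: [-0.1, 0.6, 5.2]
width: 12.8
tool_pos: [496.7, -114.0, 140.4]
contact_force: [-1.1, 0.7, 4.9]
width: 12.9
```

View pics/h.png

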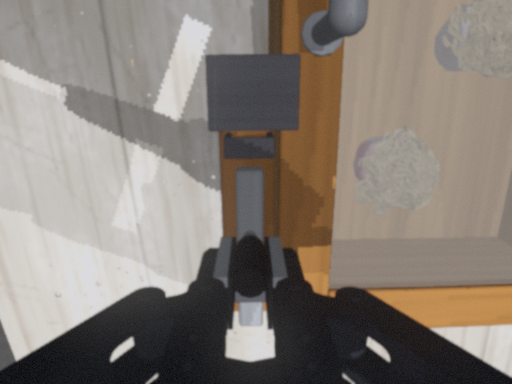

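```bash

for i in 1 2 3; do python3 -m crank '[[-1,[-0.1,0,0],0],[-1,[-0.2,0,0],0],[-1,[-0.2,0,0],0],[-1,[-0.2,0,0],0]]' | egrep 'tool_pos|force|width'; done
```

```text
tool_pos: [496.6, -115.2, 140.4]
contact_force: [0.4, 5.2, 6.6]
width: 12.4
tool_pos: [496.5, -115.6, 140.4]
contact_force: [2.8, 15.5, 8.2]
width: 12.7
tool_pos: [496.4, -116.0, 140.4]
contact_force: [3.1, 24.5, 9.5]
width: 12.8
```

```bash

python3 -m crank '[[-1,[0.3,0,0],0],[-1,[0.4,0,0],0],[-1,[0.4,0,0],0]]'| egrep 'tool_pos|force|width'
python3 -m crank '[[0.2,[0,0,0],0],[0.2,[0,0,0],0],[0.2,[0,0,0],0],[0.2,[0,0,0],0],[0.2,[0,0,0],0]]'| egrep 'tool_pos|force|width'
python3 -m crank '[[0.2,[0,0,-3],0],[0.2,[0,0,-6.5],0],[0.2,[0,0,-6.5],0],[0.2,[0,0,-6.5],0]]'| egrep 'tool_pos|force|width'
python3 - <<'E'
from h import *
st=manip.get_state(); im,d=manip.grab_frame("wrist"); c=cam("wrist",st)
cv2.imwrite("pics/i.png",im)
P=maskpts(c,d>0,d); s=(P[:,2]>144.5)&(P[:,2]<150)&(abs(P[:,0]-497)<25)&(abs(P[:,1]+115)<30); Q=P[s]
print(len(Q),Q.mean(0),Q.min(0),Q.max(0))
E
python3 go.py 537 33 212 -3.9
```

```text
tool_pos: [496.6, -115.2, 140.4]
contact_force: [-0.2, 5.3, 5.2]
width: 12.9
tool_pos: [496.1, -115.9, 139.5]
contact_force: [-0.7, -0.7, -0.4]
width: 51.3
tool_pos: [496.7, -116.2, 206.0]
contact_force: [-0.7, -0.4, -0.6]
width: 51.4
377 [ 496.47166462 -114.03320585  146.13674836] [ 489.77416809 -120.95041427  144.52910051] [ 503.00386065 -107.70809424  148.51949039]
clock 12.67 pos [ 496.  -115.9  204.6] yang -4.19 F [-0.09 -1.67  0.06] w 51.2 zaxis [ 0. -0. -1.]
shift cm [15.15  3.   -0.75] yaw -0.005
```

View pics/i.png

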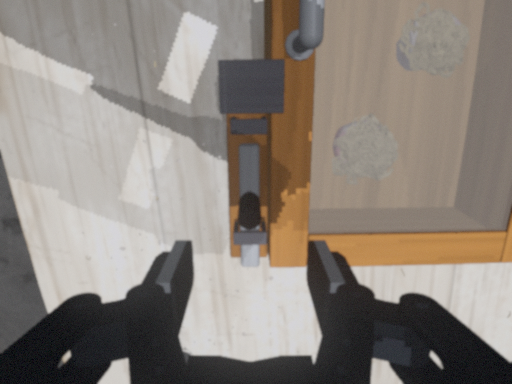

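```bash

python3 -m crank '[[1,[3.5,0.7,-0.7],0],[1,[7,1.4,-0.7],0],[1,[10.5,2.1,-0.7],0],[1,[14,2.8,-0.7],0],[1,[15.1,3.05,-0.7],0]]'| egrep 'tool_pos|force|width'
python3 -m crank '[[1,[0,0,0],0],[1,[0,0,0],0],[1,[0,0,0],0]]'| egrep 'tool_pos|force|width'
python3 go.py 537 33.5 148.3 -3.9
```

```text
tool_pos: [537.5, 36.3, 210.2]
contact_force: [0.6, 1.3, 0.1]
width: 85.5
tool_pos: [537.2, 31.5, 210.9]
contact_force: [0.2, 0.1, 0.7]
width: 85.7
clock 13.33 pos [537.2  31.5 210.9] yang -4.24 F [0.19 0.08 0.68] w 85.7 zaxis [-0.001 -0.    -1.   ]
shift cm [ 0.2  -0.03  6.26] yaw -0.006
```

```bash

python3 -m crank '[[1,[0.1,0,2],0],[1,[0.2,0,4],0],[1,[0.2,0,5.5],0],[1,[0.2,0,6.25],0],[1,[0.2,0,6.25],0]]'| egrep 'tool_pos|force|width'
python3 -m crank '[[0,[0,0,0],0],[-0.5,[0,0,0],0],[-1,[0,0,0],0],[-1,[0,0,0],0],[-1,[0,0,0],0]]' 40| egrep 'tool_pos|force|width'
python3 -m crank '[[-1,[0,0,0],0],[-1,[0,0,0],0],[-1,[0,0,0],0],[-1,[0,0,0],0]]'| egrep 'tool_pos|force|width'
python3 -m crank '[[-1,[0,0.05,-0.2],0],[-1,[0,0.1,-0.4],0],[-1,[0,0.16,-0.6],0],[-1,[0,0.16,-0.6],0]]'| egrep 'tool_pos|force|width'
python3 -m crank '[[-1,[0,0.03,-0.1],0],[-1,[0,0.06,-0.2],0],[-1,[0,0.06,-0.2],0]]'| egrep 'tool_pos|force|width'
python3 - <<'E'
import numpy as np
for t in np.arange(0,0.86,.05):
    a=np.arctan2(48,183)+t; r=np.hypot(48,183); print(round(t,2),round((183-r*np.cos(a))/10,2),round((r*np.sin(a)-48)/10,2),end=' | ')
E
```

```text
tool_pos: [536.9, 33.5, 147.6]
contact_force: [0.5, 0.1, -1.2]
width: 85.2
tool_pos: [537.9, 34.5, 149.6]
contact_force: [-0.1, 0.9, -1.0]
width: 25.4
tool_pos: [537.2, 34.6, 149.4]
contact_force: [-5.5, -0.3, 5.5]
width: 10.6
tool_pos: [538.7, 34.5, 155.0]
contact_force: [-6.2, -0.4, -1.7]
width: 10.4
tool_pos: [539.3, 34.5, 156.8]
contact_force: [-5.1, -0.4, -2.3]
width: 10.7
0.0 0.0 0.0 | 0.05 0.26 0.91 | 0.1 0.57 1.8 | 0.15 0.92 2.68 | 0.2 1.32 3.54 | 0.25 1.76 4.38 | 0.3 2.24 5.19 | 0.35 2.76 5.98 | 0.4 3.31 6.75 | 0.45 3.91 7.48 | 0.5 4.54 8.19 | 0.55 5.21 8.86 | 0.6 5.91 9.49 | 0.65 6.64 10.1 | 0.7 7.4 10.66 | 0.75 8.18 11.19 | 0.8 8.99 11.67 | 0.85 9.83 12.12 |
```

```bash

python3 -m crank '[[-1,[0,0.25,-1.0],0],[-1,[0,0.6,-1.9],0],[-1,[0,1.0,-2.75],0],[-1,[0,1.45,-3.6],0],[-1,[0,1.93,-4.4],0]]'| egrep 'tool_pos|force|width'
python3 -m crank '[[-1,[0,0,0],0],[-1,[0,0,0],0]]'| egrep 'tool_pos|force|width'
```

```text
tool_pos: [559.0, 33.2, 202.0]
contact_force: [-4.9, 0.6, -1.5]
width: 10.3
tool_pos: [559.1, 33.2, 202.2]
contact_force: [-7.3, 0.8, 1.0]
width: 9.9
```

```bash

python3 -m crank '[[-1,[0,0.31,-0.65],0],[-1,[0,0.86,-1.42],0],[-1,[0,1.45,-2.15],0],[-1,[0,2.1,-2.85],0],[-1,[0,2.76,-3.55],0]]'| egrep 'tool_pos|force|width'
python3 -m crank '[[-1,[0,0,0],0],[-1,[0,0,0],0]]'| egrep 'tool_pos|force|width'
```

```text
tool_pos: [586.5, 31.4, 238.2]
contact_force: [-8.8, 3.0, 2.2]
width: 10.6
tool_pos: [586.7, 31.4, 238.4]
contact_force: [-9.2, 2.1, 4.4]
width: 10.6
```

```bash

python3 -m crank '[[-1,[0,0.5,-0.65],0],[-1,[0,1.2,-1.25],0],[-1,[0,1.95,-1.8],0],[-1,[0,2.72,-2.32],0],[-1,[0,3.2,-2.62],0]]'| egrep 'tool_pos|force|width'
python3 -m crank '[[-1,[0,0,0],0],[-1,[0,0,0],0],[-1,[0,0,0],0],[-1,[0,0,0],0]]'| egrep 'tool_pos|force|width'
python3 - <<'E'
from h import *
for n in("scene","top","wrist"):
    im,d=manip.grab_frame(n); cv2.imwrite(f"pics/j_{n}.png",im if n!="scene" else cv2.resize(im[80:260,150:400],None,fx=3,fy=3))
    print(n,[(q,r['rect']) for q in ("rolling_pin","cutter_large","comb","dough_ball") for r in manip.regions_of(n,q)[:1]])
st=manip.get_state();print(st['clock'],st['tool_pos'],st['contact_force'])
E
```

```text
tool_pos: [619.0, 29.3, 265.5]
contact_force: [-8.6, 4.4, 7.0]
width: 10.1
tool_pos: [618.6, 29.3, 265.2]
contact_force: [-7.8, 3.5, 6.8]
width: 10.4
scene [('rolling_pin', [302.9, 258.9, 384.9, 326.9]), ('cutter_large', [231.9, 276.7, 254.5, 297.7]), ('comb', [170.7, 178.6, 185.7, 192.5]), ('dough_ball', [228.0, 160.9, 239.6, 168.8])]
top [('rolling_pin', [316.5, 166.9, 384.3, 181.0]), ('cutter_large', [204.8, 145.0, 285.5, 179.9]), ('comb', [148.0, 231.3, 173.6, 237.9]), ('dough_ball', [146.8, 161.7, 160.0, 171.8])]
wrist []
17.75 [618.56368483  29.33552848 265.16267539] [-7.6604211   3.39950861  6.56116092]
```

View pics/j_scene.png

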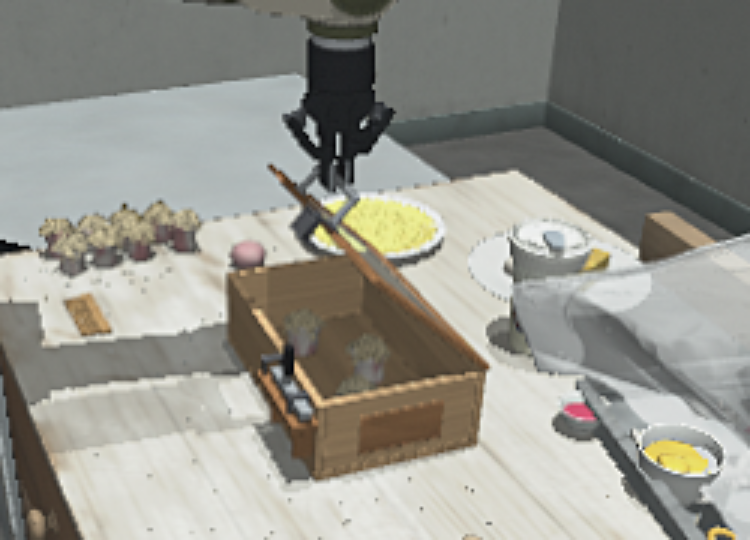

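View pics/j_top.png

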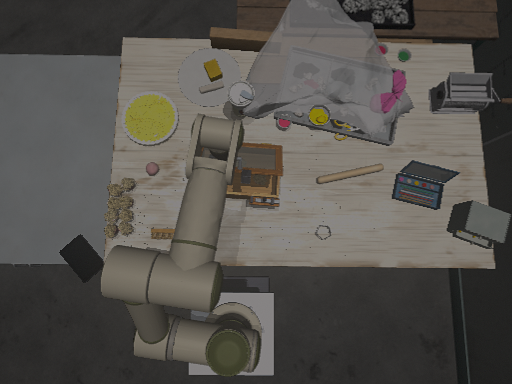

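View pics/j_wrist.png

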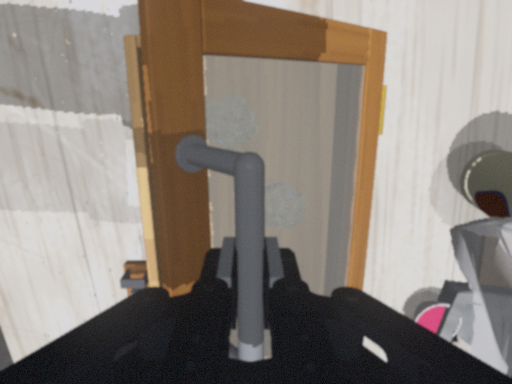

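```bash

python3 -m crank '[[-1,[0,0,0],0],[-1,[0,0,0],0],[-1,[0,0,0],0]]'| egrep 'tool_pos|force|width'
python3 - <<'E'
from rig import manip
manip.close_job(); print(manip.get_state()['tool_pos'])
E
```

```text
tool_pos: [618.6, 29.3, 265.2]
contact_force: [-8.3, 3.3, 7.7]
width: 10.3
the job is handed in; nothing more can be done
the job is handed in; nothing more can be done
```

The bolt was caught, so I drew it to its stop and raised the lid. I handed the job in with the gripper still holding the lid at about 0.77 rad (44°).

- **Tug:** the lid came up about 5 mm and stopped firmly, with at most about 22 N at the wrist. I then let it down and released it.
- **Bolt:** I pinched the black knob and slid it right until the force climbed to about 24 N at the stop. The camera put the knob's travel at 27 mm, well over the 19 mm needed for a caught bolt.
- **Raise:** I took the bar again, and this time the lid came up freely. The angle is worked out from the tool position, since the lid angle can't be read directly.

**Last checks:**
- The tool stood still, with the fingers closed on the bar at about 10 mm opening.
- There was a steady side load of about 8 N outward from the hinge, because I moved slightly inside the bar's arc.
- In the last pictures the rolling pin, comb and dough ball were where they started. The cutter was unmoved in the scene view. In the top view the network mistook the lid for the cutter, but the picture showed the cutter still in place.

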